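# Unpin and unfasten the drumstick-shelf lid

## Robot

A 6-joint arm with a two-finger parallel gripper is mounted at the origin on the work surface. World frame = base frame: x ahead of the robot, y to its left, z up, the work surface at z = 0. Lengths are in mm, angles in degrees, forces in N, time in s.
With the tool pointing down it reaches from about 350 to 850 mm from the base axis. Payload 8.1 kg.
Tool frame: the origin (TCP) lies between the finger pads; the fingertips stand 22 mm ahead of it and the grasp point (between the pads) lies 3 mm ahead of it; z points along the fingers, y is the line along which they close (so a half turn about z gives the same grasp; the last joint's range is limited). The gripper opens to 85 mm and grips with 20 to 120 N. Pads are 22 mm wide; open, the fingers measure 114 mm over their backs; the gripper's body (76 mm by 85 mm) begins 54 mm behind the grasp point. The pads swing forward as they close: fully open they stand 13 mm farther back than shut.
Start: joints at [-81.612, 7.471, 85.268, -0, 87.261, -4.893], TCP at [137.858, -583.953, 253.292] pointing down, gripper open.
Joint ranges: [-169.43, 169.43], [-51.17, 129.36], [1.28, 143.12], [-76.62, 256.62], [0, 156.53], [-152.29, 152.29]. Speed limits (degrees/s): [136.94, 136.94, 159.86, 180, 180, 180].

## Interface

Orientations are given as [roll, pitch, yaw] about the fixed x, y, z axes, in that order (R = Rz(yaw) Ry(pitch) Rx(roll)).
In Python, from bench import r, vision gives the robot as it stands.
- The arm moves only by the tool step_arm, never from a script. Its argument "targets" is a list that holds one entry, the list of rows, each a list of 6 numbers: the shift along the world's x, y, z in mm, then the turn, a rotation vector about the world's x, y, z in rad. In form: [[[x, y, z, rx, ry, rz], ...]]. A call has 1 to 12 rows; each row is the pose to reach, as a shift and turn from the pose commanded when the call began; what a row does not reach only later rows make up. A row lasts 1/12 s, in which the tool goes at most 41.7 mm and 7.16 degrees, less where a joint would pass 70% of its speed; a pose out of reach is approached as far as the arm can. A call with a gripper value outside its range is refused whole. "fingers" is the gripper's target within -1 to 1 (shut at 1, half-way at 0, fully open at -1), set as the call begins (left out, the last holds). The fingers move at their own pace and stop on an object; "newtons" is the grip in N (left out, the last holds). Time passes only in rows, so rows that repeat a pose let the fingers close. It gives the time, the measured TCP pose, the force, the opening and the grip force at its end, in the units of the state.
- r.sense(): the state, without advancing time (a new reading comes with each control period).
- vision.snapshot(name): name is "side" or "top" or "wrist"; returns a dict with "img" (400x640x3 uint8, blue, green, red), "mtx" (3x3 intrinsics, pixels), "eye" and "attitude" of the camera in the world. Camera axes: x right, y up, looking along -z (the intrinsics and any distortion apply to the point x, -y, -z); pixel columns grow to the right and rows downward; lengths in mm; the calibration is good to about 2 mm. A picture is of the moment at which its call begins. There is no depth.
- r.hand_in(): hands the job in; it is judged then, once.
The state is a dict: "time": time; "joint_pos": joint angles; "qd": joint speeds; "joint_efforts": joint torques, N m; "tool_pos": TCP position; "tcp_rot": TCP orientation; "ft_force": force on the tool from outside, world axes, zero at the start; "wrist_torque": the same for the moment, N m; "finger_gap": finger opening in mm; "grip_force": force on a finger pad.
Only numpy, scipy, OpenCV 4.12 (cv2) and the standard library are available. Lean on these libraries where they do the work, as an engineer would, in place of code of your own. Each camera call takes 0.05 s, during which the arm holds its last target. There are 200 camera calls.

## Task

Free the lid of the green steel shelf for opening: draw the square locking pin straight out of its lug, park it in the separate green saddle with its head fully down in the open-topped pocket and its shank in the fork, and turn the black knob round to its open stop so that its steel bar lies along the front rail, off the lid. The pin's head leaves no room for fingers in the pocket, so lay the pin down and take it again by the shank, and lower it rather than letting it fall. Leave the lid shut and the other kitchen things where they are.

Things in the scene. Friction and masses are not known exactly. Their poses are not given: they have to be found in the camera images.
- shelf: Fixed low shelf of green painted steel, 300 mm wide (y), x from -45 to +250, top (front rail and lid, flush) 110 above the table. Origin on the table right below the knob's axis; x points away from the robot across the lid, y left along the rail, z up. Front rail: x -45 to +16; lid: the rest. The table in front of the shelf is free.
- bore_mouth (a point): Front mouth of the bore, on its axis, shelf frame (-42, 24, 120) mm; axes as the shelf's. The lug stands on the rail left of the knob: x -42 to -14, y 11 to 37, 24 high; its square bore, 15.5 mm, runs along x. The pin is clear of it once drawn 69 mm towards shelf -x.
- knob (a joint): Turn of the knob in rad, counterclockwise seen from above: 0 = fastened (bar points to shelf +x, over the lid), 1.571 = open (bar points to shelf +y, along the rail). Stops and click detents at both ends; an over-centre spring holds it at either end (about 0.11 N m to start it), and well past halfway it snaps on to the open stop once let go. The pin in its bore blocks it at about 0.3.
- knob_grip (a point): On the knob's vertical axis, 40 above the rail (150 above the table), in the black grip fin: an upright plate 52 long, 10 thick, from 28 to 50 above the rail. The fin lies along the bar (this point's x axis points along the bar); take it across its thickness from above.
- bar_end (a point): Outer end of the knob's flat steel bar, 60 from the knob's axis; the bar is 18 wide and lies 4 to 20 above the rail.
- lid_edge (a point): Middle of the lid's near edge, on its upper face, 17 mm beyond the knob's axis; 110 above the table while the lid is shut. The lid (0.7 kg) is hinged along its far edge and stays shut by its own weight.
- pin: Loose steel locking pin, 0.09 to 0.14 kg, 108 mm long: block head 36 long, 22 wide, 16 high, then a square shank 12 x 12, 72 long. Origin on the axis at mid-head; x towards the tip, z up. Starts level in the bore, x along shelf x, origin at shelf (-64, 24, 120): only the head is out, in free air before the rail. Lying on the table the origin is 8 above it.
- pin_shank (a point): Point on the pin's axis 42 mm from the origin, where the shank can be held for parking; the balance point is about 32 from the origin.
- pin_tip (a point): Free end of the shank, on the axis, 90 from the origin.
- saddle: Fixed green steel parking saddle on the table, left or right (it changes places with the colander). Origin on the table below the head's seat; x along the parked pin from head to tip, z up. Base plate 6 mm thick, x -34 to +84, 60 wide. Between pocket and fork (x 20 to 66) only the base plate lies below, so fingers can reach down beside the shank.
- seat (a point): Where the pin's origin is when parked: saddle (0, 0, 48) mm; axes as the saddle's. The open-topped pocket round it: inside x -26 to +20 of the saddle (end wall at -x, open towards the fork at +x), 29 wide, floor 40 and cheek tops 58 above the table.
- fork (a point): Where the shank's axis passes the fork when parked: saddle (70, 0, 48) mm. The fork is 8 thick, its notch 19 wide and open upwards, notch floor 42 and prong tops 58 above the table.
- colander: Red plastic colander, 170 across, 80 high, origin under its centre. Leave alone.
- cup_a: White ceramic cup, 72 across, 80 high, at the front right; origin under its centre. Leave alone.
- cup_b: White ceramic cup, 72 across, 80 high, on the tray; origin under its centre. Leave alone.
- tray: Aluminium tray 220 x 160 x 20 at the left of the shelf; origin under its centre. Leave alone.
- grater: Upright steel box grater, about 100 x 110, 220 high, at the right of the shelf; origin under its centre. Leave alone.
- spoon: Wooden spoon 240 long lying near the robot on the left, roughly along world y. Leave alone.
- dabba: Steel jar, 84 across, 110 high, near the robot on the right; origin under its centre. Leave alone.
Mind the look-alikes: they are no part of the job. What is shaped like the saddle but orange is not meant. Several things have the shape of the pin; the one meant has the colours described above.

How it is judged (in metres and radians):
On the way:
1. the pin is drawn clear of the lug while the knob still fastens the lid (x of pin_tip in the frame of bore_mouth below -0.002 m and value of joint knob below 0.6 rad), for 0.1 s.
At the end, for the whole second after the job is handed in: Knob at its open stop (over 1.45 rad), lid shut (to 10 mm), pin resting in the saddle: origin within 13 mm sideways and 4 mm in height of the seat, tip within 35 mm of the fork and at most 5 mm above seat height, axis within 0.15 rad of the saddle's, at rest (value of joint knob above 1.45 rad and height (world z) of lid_edge below 0.12 m and horizontal distance between pin and seat below 0.013 m and z of pin in the frame of seat between -0.004 and 0.004 m and distance between pin_tip and fork below 0.035 m and z of pin_tip in the frame of seat below 0.005 m and angle between the x axis of pin and the x axis of saddle, either way round below 0.15 rad and linear speed of pin below 0.02 m/s); the robot touches nothing.
It fails at once if the lid is lifted more than 30 mm (height (world z) of lid_edge above 0.14 m).
It fails at once if the pin is let fall (faster than 0.8 m/s, a drop of about 30 mm, while not held) (linear speed of pin above 0.8 m/s and contact force between the fingers and pin below 0.3 N).
It fails at once if a bystander (colander, cups, tray, grater, spoon, jar) is moved more than 30 mm (distance of any of colander, cup_a, cup_b, tray, grater, spoon, dabba from where it was at the start of the episode above 0.03 m).
It also fails if it takes over 66 s, if anything falls off the work surface, if the arm or the gripper's body presses on something with over 40 N, if the wrist force passes 120 N, or if a joint passes its speed limit or range.

## Working session

There is one attempt and no reset: what is moved stays moved. The work goes in short steps, Python scripts to look and compute and a tool call to move; the robot and the scene stay as the last step left them, time stands still between calls to the robot, and variables do not carry over. Pictures are saved under pics/ and viewed, at most 11 in all, crops included, and the job is handed in when it is done.

Besides the shell and the picture viewer there is one more tool, called in YAML: its name, and indented under it one key for each argument. step_arm: Moves the arm, as the interface text tells. Its arguments: {"type":"object","properties":{"targets":{"type":"array"},"fingers":{"type":"number"},"newtons":{"type":"number"}},"required":["targets"]}

```bash
mkdir -p pics; ls; cat > h.py <<'E'
import numpy as np, cv2
from bench import r, vision
def snap(n):
    s=vision.snapshot(n); s={k:np.array(v) for k,v in s.items()}; return s
def save(s,f): cv2.imwrite('pics/'+f,s['img'])
E
python3 - <<'E'
from h import *
for n in("top","side"):
    s=snap(n);save(s,n+'0.png');print(n,s['mtx'].tolist(),s['eye'],s['attitude'].tolist(),[k for k in s])
    np.savez(n+'0.npz',**s)
print(r.sense())
E
```

```text
pics
top [[380.0222516718605, 0.0, 314.73286723300896], [0.0, 380.0222516718605, 194.683916503444], [0.0, 0.0, 1.0]] [ 251.49080189    3.85871792 1298.80589029] [11.32672593954693, -0.06164851980399156, -88.52918710142843] ['img', 'mtx', 'eye', 'attitude']
side [[377.4108492737409, 0.0, 318.9296494776602], [0.0, 377.4108492737409, 200.77619331490575], [0.0, 0.0, 1.0]] [ 455.06978527 -577.01839124  834.76742265] [39.95766137657738, -1.0508674505176743, -3.1096250671043286] ['img', 'mtx', 'eye', 'attitude']
{'time': 0.1, 'joint_pos': array([-8.16110816e+01,  7.51050571e+00,  8.53263349e+01, -9.58918338e-04,
        8.72622819e+01, -4.89357691e+00]), 'qd': array([-0.06672455, -0.06779544, -0.14936691, -0.07551346,  0.06125231,
       -0.05826113]), 'joint_efforts': array([ 7.21576434e-04, -5.70957828e+01, -5.01942873e+01, -7.45045941e-05,
        8.21565860e-03,  6.91520381e-05]), 'tool_pos': array([ 137.79118348, -583.46453066,  252.32059786]), 'tcp_rot': array([-1.79901157e+02, -7.50141701e-03,  1.32825355e+01]), 'ft_force': array([-0.88970235, -0.06648233, -0.35726244]), 'wrist_torque': array([0.03006596, 0.02348659, 0.06425738]), 'grip_force': 0.0, 'finger_gap': 85.12955461075414}
```

View pics/top0.png

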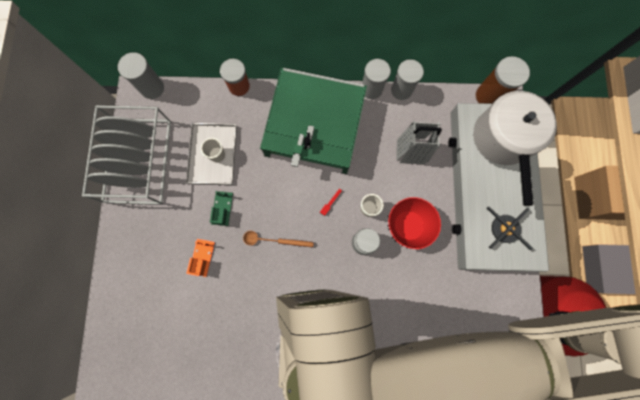

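View pics/side0.png

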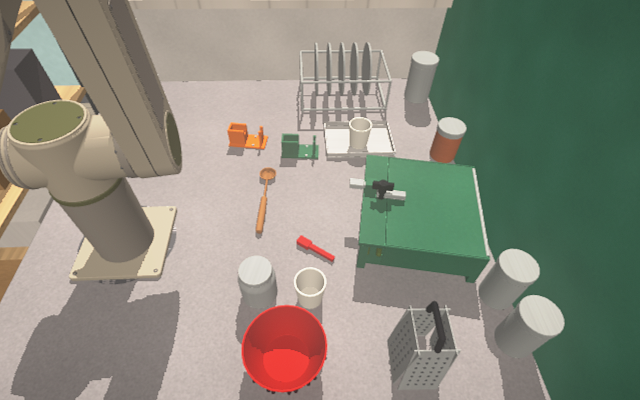

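Top view: the green saddle is at (222,208). The orange look-alike at (202,257) is ruled out by colour. The steel pin's head is at about (297,157), sticking out of the lug left of the black knob at (308,138). The red look-alike pin at (331,202) lies loose on the table, so it isn't the one meant. I'll measure, then confirm with an enlarged crop.

```bash
cat >> h.py <<'E'
from scipy.spatial.transform import Rotation as R
def rot(s): return R.from_euler('xyz',s['attitude'],degrees=True).as_matrix()
def cast(s,uv,z):
    uv=np.atleast_2d(np.float64(uv));K=s['mtx']
    d=np.c_[(uv[:,0]-K[0,2])/K[0,0],-(uv[:,1]-K[1,2])/K[1,1],-np.ones(len(uv))]@rot(s).T
    t=(z-s['eye'][2])/d[:,2]; return s['eye']+d*t[:,None]
def proj(s,P):
    c=(np.atleast_2d(P)-s['eye'])@rot(s);K=s['mtx']
    return np.c_[K[0,2]-K[0,0]*c[:,0]/c[:,2],K[1,2]+K[1,1]*c[:,1]/c[:,2]]
def green(s,sat=90):
    h=cv2.cvtColor(s['img'],cv2.COLOR_BGR2HSV); return cv2.inRange(h,(60,sat,20),(90,255,255))
E
python3 - <<'E'
from h import *
for n in("top","side"):
    s=np.load(n+'0.npz'); s={k:s[k] for k in s}
    # enlarged crops
    I=s['img']
    if n=="top":
        a=cv2.resize(I[125:175,255:335],None,fx=5,fy=5,interpolation=3); b=cv2.resize(I[180:230,190:270],None,fx=5,fy=5,interpolation=3)
    else:
        c=cv2.resize(I[160:210,340:420],None,fx=5,fy=5,interpolation=3); d=cv2.resize(I[120:170,260:340],None,fx=5,fy=5,interpolation=3)
    m=green(s)
    cs,_=cv2.findContours(m,0,1)
    for q in cs:
        A=cv2.contourArea(q)
        if 150<A<20000:
            rr=cv2.minAreaRect(q);print(n,A,np.round(cv2.boxPoints(rr),1).tolist(),cv2.approxPolyDP(q,4,True)[:,0].tolist())
cv2.imwrite('pics/c.png',np.vstack([np.hstack([a,b]),np.hstack([c,d])]))
E
```

```text
top 410.5 [[210.60000610351562, 222.5], [215.39999389648438, 191.60000610351562], [231.60000610351562, 194.10000610351562], [226.8000030517578, 225.0]] [[217, 193], [211, 221], [227, 224], [225, 202], [231, 194]]
top 612.5 [[564.0, 95.0], [564.0, 67.0], [606.0, 67.0], [606.0, 95.0]] [[602, 67], [564, 94], [606, 95]]
```

View pics/c.png

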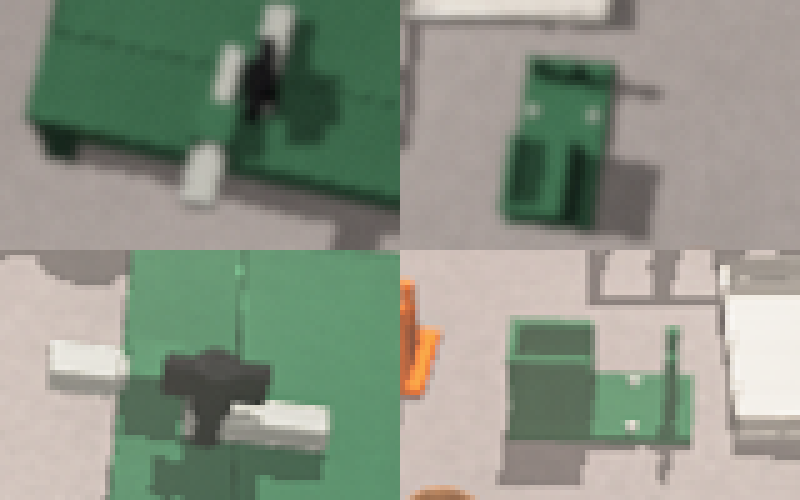

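The crops confirm the targets. The steel pin's head is at top (295.6,160), with its shank emerging past the lug at (300.6,140). The green saddle has its pocket on the robot side at (218,218) and its fork at about (226,194). The orange saddle is a separate object.

```bash
python3 - <<'E'
from h import *
T,S=[{k:v for k,v in np.load(n+'0.npz').items()} for n in("top","side")]
def a(u,v):return (255+u/5,125+v/5)
def b(u,v):return (190+(u-400)/5,180+v/5)
def c(u,v):return (340+u/5,160+(v-250)/5)
def d(u,v):return (260+(u-400)/5,120+(v-250)/5)
p=lambda n,x:print(n,np.round(x[:,:2],1).tolist())
p('head top face top',cast(T,[a(190,145),a(224,150),a(180,198),a(211,205)],128))
p('head side',cast(S,[c(50,342),c(125,355),c(48,372),c(122,380)],128))
p('bar top',cast(T,[a(278,28)],128)); p('knob',cast(T,[a(262,85)],160)); p('knobS',cast(S,[c(215,365)],160))
p('frontleft',cast(T,[a(30,118),(352,167),(283,71),(364,84)],110))
p('shank',cast(T,[a(232,45),a(217,100)],126))
p('pocket58',cast(T,[b(502,217),b(592,227),b(512,135),b(600,147)],58))
p('base6',cast(T,[b(528,57),b(615,64)],6))
p('screws6',cast(T,[b(533,110),b(593,116)],6)); p('screwsS',cast(S,[d(633,380),d(632,426)],6))
p('pocketS58',cast(S,[d(512,320),d(595,322),d(512,358),d(593,362)],58))
p('base6S',cast(S,[d(690,376),d(690,440)],6))
for n,uv in dict(cup=(372,205),dab=(367,240),spoonend=(312,244),spoonbowl=(252,239),red=(331,202),cupb=(213,150)).items(): p(n,cast(T,[uv],0))
E
```

```text
head top face top [[617.3, 81.8], [614.6, 59.9], [581.9, 86.9], [577.8, 66.9]]
head side [[584.2, 85.7], [621.8, 75.1], [581.0, 64.8], [618.0, 58.0]]
bar top [[698.1, 27.5]]
knob [[647.8, 35.9]]
knobS [[657.4, 37.3]]
frontleft [[638.6, 188.2], [584.1, -109.6], [917.1, 128.0], [876.3, -148.4]]
shank [[686.4, 57.1], [648.7, 65.6]]
pocket58 [[395.1, 348.5], [390.1, 289.0], [449.7, 346.2], [443.2, 287.5]]
base6 [[513.1, 353.7], [509.7, 293.0]]
screws6 [[475.8, 347.4], [472.7, 305.7]]
screwsS [[480.4, 349.7], [478.3, 306.3]]
pocketS58 [[404.7, 350.2], [456.7, 346.5], [404.9, 314.2], [454.7, 308.9]]
base6S [[517.7, 352.4], [514.6, 292.1]]
cup [[480.3, -190.3]]
dab [[358.9, -172.8]]
spoonend [[340.5, 14.0]]
spoonbowl [[352.2, 218.8]]
red [[487.2, -48.0]]
cupb [[664.8, 376.2]]
```

step_arm:
  targets:
    - [[0,0,60,0,0,0],[60,85,80,0,0,-0.05],[80,114,80,0,0,-0.1],[459,657,60,0,0,-0.413],[459,657,60,0,0,-0.413],[459,657,60,0,0,-0.413],[459,657,60,0,0,-0.413],[459,657,60,0,0,-0.413],[459,657,60,0,0,-0.413],[459,657,60,0,0,-0.413],[459,657,60,0,0,-0.413],[459,657,60,0,0,-0.413]]
  fingers: -1
  newtons: 60

```text
time: 1.1
tool_pos: [397.7, -211.1, 315.9]
tcp_rot: [-180.0, 0.0, -10.4]
ft_force: [0.9, -0.5, 0.6]
finger_gap: 85.4
grip_force: 0.0
```

step_arm:
  targets:
    - [[199,284,-16,0,0,0],[199,284,-16,0,0,0],[199,284,-16,0,0,0],[199,284,-16,0,0,0],[199,284,-16,0,0,0],[199,284,-16,0,0,0],[199,284,-16,0,0,0],[199,284,-16,0,0,0],[199,284,-16,0,0,0],[199,284,-16,0,0,0],[199,284,-16,0,0,0],[199,284,-16,0,0,0]]

```text
time: 2.1
tool_pos: [595.7, 70.3, 299.7]
tcp_rot: [180.0, 0.1, -10.4]
ft_force: [-0.2, -0.5, 0.0]
finger_gap: 85.4
grip_force: 0.0
```

```bash
python3 - <<'E'
from h import *
s=snap('wrist');save(s,'w1.png');np.savez('w1.npz',**s);print(s['mtx'].tolist(),s['eye'],s['attitude']);q=r.sense();print(q['tool_pos'],q['tcp_rot'],q['joint_pos'])
E
```

```text
[[325.45540625153023, 0.0, 317.63315162422566], [0.0, 325.45540625153023, 201.27496228945253], [0.0, 0.0, 1.0]] [674.95547623  55.43462081 420.26978997] [-1.83435241e+01 -5.06528805e-02 -1.00408581e+02]
[595.71276679  69.89789584 300.07447378] [ 1.79974392e+02  1.56555034e-02 -1.04390585e+01] [ 1.80781125e+00  6.61260544e+00  8.13482869e+01 -2.17187662e-02
  9.20598389e+01  1.02246090e+02]
```

View pics/w1.png

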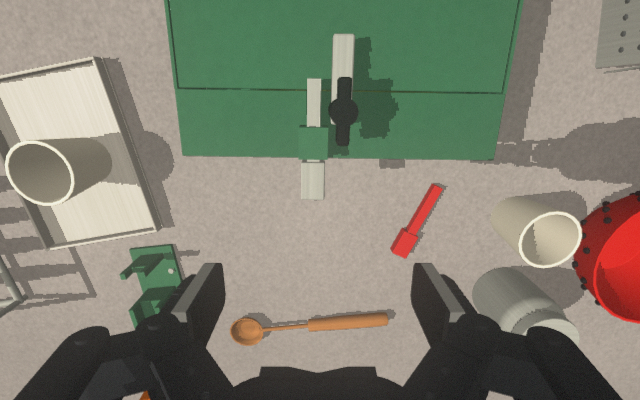

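The wrist view shows the pin's head at columns 302–324 and rows 162–199, in front of the lug. The knob fin is centred at (344,111), the rail's front edge runs (183,156)–(496,160), and the saddle is at the lower left.

```bash
python3 - <<'E'
from h import *
s=dict(np.load('w1.npz'))
h=cv2.cvtColor(s['img'],cv2.COLOR_BGR2HSV)
m=green(s); 
# front edge by rows
pts=[]
for u in list(range(200,290,5))+list(range(400,480,5)):
    c=np.where(m[120:175,u])[0]; pts.append((u,120+c.max()))
P=cast(s,pts,110); f=np.polyfit(P[:,1],P[:,0],1); print('yaw by front edge',-np.degrees(np.arctan(f[0])))
# left/right edges
for v in (100,130): 
    c=np.where(m[v,150:520])[0]; print(cast(s,[(150+c.min(),v),(150+c.max(),v)],110)[:,:2].round(1).tolist())
g=s['img'][158:204,295:332]; hs=cv2.cvtColor(g,cv2.COLOR_BGR2HSV)
b=cv2.inRange(hs,(0,0,165),(180,255,255)) ; k=cv2.inRange(hs,(35,0,120),(100,60,255))
print(k.sum(1)//255); print(k[25])
print('head',cast(s,[(302,162),(324,162),(324,199),(302,199)],128)[:,:2].round(1).tolist())
print('fin',cast(s,[(344,78),(343,145)],160)[:,:2].round(1).tolist(), 'bar end',cast(s,[(343.5,34)],130)[:,:2].round(1), 'shank',cast(s,[(314,79)],126)[:,:2].round(1))
E
```

```text
yaw by front edge -11.089331636541573
[[692.4, 182.1], [638.8, -109.9]]
[[665.3, 183.2], [613.2, -100.5]]
[ 2 25  0  0  0  0  0  0  0  0  0  0  0  0  0  0  0  0  0  0  0  0  0  0
  0  0  0  0  0  0  0  0  0  0  0  0  0  0  0  0  0  0  0  0  0  0]
[0 0 0 0 0 0 0 0 0 0 0 0 0 0 0 0 0 0 0 0 0 0 0 0 0 0 0 0 0 0 0 0 0 0 0 0 0]
head [[619.2, 79.9], [615.6, 60.2], [580.7, 66.4], [584.5, 86.8]]
fin [[682.1, 33.8], [632.8, 42.4]] bar end [[715.7  26.6]] shank [[686.8  56.1]]
```

step_arm:
  targets:
    - [[1,4,-30,0,0,-0.01],[1,4,-65,0,0,-0.01],[1,4,-100,0,0,-0.01],[1,4,-130,0,0,-0.01],[1,4,-148,0,0,-0.01],[1,4,-158,0,0,-0.01],[1,4,-163,0,0,-0.01],[1,4,-163,0,0,-0.01]]

```text
time: 2.82
tool_pos: [596.9, 74.1, 137.0]
tcp_rot: [180.0, 0.0, -11.0]
ft_force: [-0.2, -0.8, 0.1]
finger_gap: 85.5
grip_force: 0.0
```

step_arm:
  targets:
    - [[0,0,0,0,0,0],[0,0,0,0,0,0],[0,0,0,0,0,0],[0,0,0,0,0,0],[0,0,0,0,0,0],[0,0,0,0,0,0],[0,0,0,0,0,0],[0,0,0,0,0,0],[0,0,0,0,0,0],[0,0,0,0,0,0]]
  fingers: 1
  newtons: 60

```text
time: 3.65
tool_pos: [597.6, 75.0, 137.9]
tcp_rot: [-180.0, -0.1, -10.9]
ft_force: [-1.4, 1.3, 5.6]
finger_gap: 20.3
grip_force: 60.8
```

step_arm:
  targets:
    - [[-5,1,0,0,0,0],[-12,2.3,0,0,0,0],[-20,3.9,0,0,0,0],[-28,5.4,0,0,0,0],[-36,7,0,0,0,0],[-44,8.6,0,0,0,0],[-52,10.1,0,0,0,0],[-60,11.7,0,0,0,0],[-68,13.2,0,0,0,0],[-75,14.6,0,0,0,0],[-80,15.6,0,0,0,0],[-83,16.1,0,0,0,0]]

```text
time: 4.65
tool_pos: [512.6, 91.3, 136.2]
tcp_rot: [180.0, 0.1, -10.9]
ft_force: [-0.4, 0.1, -0.8]
finger_gap: 20.6
grip_force: 60.0
```

step_arm:
  targets:
    - [[0,0,0,0,0,0],[0,0,0,0,0,0],[0,0,0,0,0,0]]

```text
time: 4.9
tool_pos: [514.3, 91.0, 137.0]
tcp_rot: [180.0, -0.0, -11.0]
ft_force: [0.6, -0.3, -0.8]
finger_gap: 19.9
grip_force: 60.0
```

```bash
python3 - <<'E'
from h import *
s=snap('wrist');t=snap('side');np.savez('w2.npz',**s);np.savez('side2.npz',**t)
a=s['img'][60:360,120:520]; b=cv2.resize(t['img'][130:255,290:457],(400,300),interpolation=3)
cv2.imwrite('pics/w2.png',np.hstack([a,b]));print(r.sense()['tool_pos'])
E
```

```text
[514.38999242  90.95950358 137.07324569]
```

View pics/w2.png

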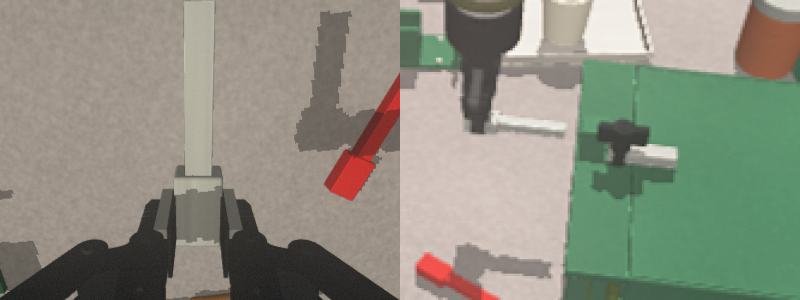

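The side view shows the pin clear of the lug and held level, with the knob still fastened. Next I'll lay it on the free table, aligned with the saddle.

step_arm:
  targets:
    - [[-10,20,0,0,0,0.03],[-26,50,-15,0,0,0.07],[-42,80,-40,0,0,0.11],[-52,99,-65,0,0,0.136],[-52,99,-85,0,0,0.136],[-52,99,-98,0,0,0.136],[-52,99,-105,0,0,0.136],[-52,99,-109,0,0,0.136],[-52,99,-110,0,0,0.136],[-52,99,-111,0,0,0.136],[-52,99,-111,0,0,0.136]]

```text
time: 5.92
tool_pos: [463.2, 190.0, 27.0]
tcp_rot: [-180.0, -0.1, -3.2]
ft_force: [-0.1, 0.1, -1.5]
finger_gap: 19.9
grip_force: 59.9
```

step_arm:
  targets:
    - [[0,0,-0.5,0,0,0],[0,0,-1,0,0,0],[0,0,-1,0,0,0]]

```text
time: 6.17
tool_pos: [463.1, 190.1, 26.2]
tcp_rot: [-180.0, -0.1, -3.2]
ft_force: [-1.9, -1.3, 4.7]
finger_gap: 20.2
grip_force: 60.6
```

step_arm:
  targets:
    - [[0,0,0,0,0,0],[0,0,0,0,0,0],[0,0,0,0,0,0],[0,0,0,0,0,0],[0,0,0,0,0,0],[0,0,0,0,0,0],[0,0,10,0,0,0],[0,0,35,0,0,0],[-10,0,70,0,0,0],[-10,0,105,0,0,0],[-10,0,120,0,0,0],[-10,0,120,0,0,0]]
  fingers: -1

```text
time: 7.17
tool_pos: [455.2, 191.1, 151.2]
tcp_rot: [-179.8, -0.5, -3.2]
ft_force: [0.8, -0.2, -0.6]
finger_gap: 85.7
grip_force: 0.0
```

```bash
python3 - <<'E'
from h import *
s=snap('wrist');save(s,'w3.png');np.savez('w3.npz',**s);print(r.sense()['tool_pos'],s['eye'],s['attitude'])
E
```

```text
[454.0487944  190.67091097 148.54074032] [534.48565936 185.89844978 272.5178013 ] [-17.79714547   0.18209874 -93.16610445]
```

View pics/w3.png

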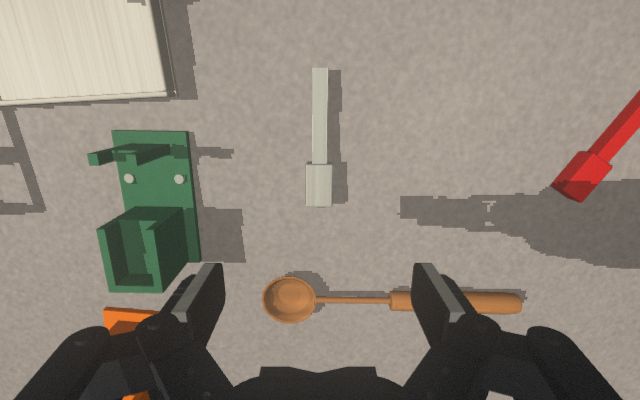

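The wrist view shows the pin lying flat, with its head at (319,185) and its tip at (320,68). The green saddle's base corners are at (113,131), (188,131) and (200,262), with its screws at (129,179) and (180,179).

```bash
python3 - <<'E'
from h import *
s=dict(np.load('w3.npz'))
m=green(s); cs,_=cv2.findContours(m,0,1); q=max([c for c in cs if cv2.boundingRect(c)[0]<200 and cv2.boundingRect(c)[1]>100],key=cv2.contourArea)
print(cv2.approxPolyDP(q,3,True)[:,0].tolist())
p=lambda n,x:print(n,np.round(x[:,:2],1).tolist())
p('base far',cast(s,[(112.5,130.5),(188,130.5),(200,262)],6)); p('screws',cast(s,[(129,179),(180,179)],8))
p('pocket outer near/right58',cast(s,[(97,229),(183,208),(148,208)],58))
p('head',cast(s,[(306,165),(331.5,165),(331.5,206.5),(306,206.5)],16)); p('tip',cast(s,[(312.5,67.5),(328,67.5)],13))
# shank edges by brightness
g=cv2.cvtColor(s['img'],cv2.COLOR_BGR2GRAY)
print(g[110,305:345],g[185,298:340])
# prediction for origin at far-edge minus 84
F=cast(s,[(112.5,130.5),(188,130.5)],6)
y=(F[0]-F[1])[:2]; y/=np.linalg.norm(y); x=np.array([y[1],-y[0]]); o=F[:,:2].mean(0)-84*x; print('saddle o',o,'yaw',np.degrees(np.arctan2(x[1],x[0])))
def W(a,b,c): return [*(o+a*x+b*y),c]
for P in [(-34,-30,6),(-26,14.5,58),(-26,-14.5,58),(20,14.5,58),(20,-14.5,58),(-26,14.5,40),(66,9.5,58),(66,-9.5,58)]: print(P,proj(s,W(*P)).round(1)[0])
d=cv2.resize(s['img'][120:300,80:210],None,fx=4,fy=4,interpolation=3)[:600]
d=cv2.resize(s['img'][120:300,80:210],(433,600),interpolation=3);cv2.imwrite('pics/c3.png',d)
E
```

```text
[[186, 165], [177, 171], [173, 169], [173, 173], [166, 156], [148, 167], [140, 166], [136, 173], [133, 171], [142, 180], [131, 188], [126, 183], [123, 188], [129, 189], [130, 194], [125, 191], [124, 195], [138, 202], [133, 206], [140, 202], [192, 206], [191, 201], [188, 206], [184, 203], [187, 201], [181, 200], [185, 196], [190, 199], [190, 185], [180, 184], [175, 189], [178, 184], [170, 178]]
base far [[517.9, 353.2], [514.5, 292.4], [396.6, 302.3]]
screws [[477.9, 348.0], [475.5, 305.3]]
pocket outer near/right58 [[453.6, 348.7], [465.9, 284.5], [467.3, 308.9]]
head [[483.2, 198.9], [482.1, 178.5], [447.1, 180.0], [448.3, 201.2]]
tip [[555.4, 189.4], [554.7, 177.9]]
[158 157 155 155 156 158 158 180 186 185 187 185 184 183 188 186 186 187
 183 183 180 185 142 113 109 111 113 114 112 109 109 108 110 110 108 111
 113 150 159 160] [160 160 161 160 161 157 158 146 188 183 181 181 183 179 177 175 180 183
 188 185 187 184 182 185 182 180 178 178 179 176 176 173 172 151 113 109
 110 110 109 108 110 110]
saddle o [432.3059839  327.37447294] yaw -3.1484793525062735
(-34, -30, 6) [203.2 261.8]
(-26, 14.5, 58) [120.1 285.4]
(-26, -14.5, 58) [158.4 285.4]
(20, 14.5, 58) [108.1 229.1]
(20, -14.5, 58) [148.7 229.1]
(-26, 14.5, 40) [133.  273.1]
(66, 9.5, 58) [102.1 165.5]
(66, -9.5, 58) [130.4 165.5]
```

View pics/c3.png

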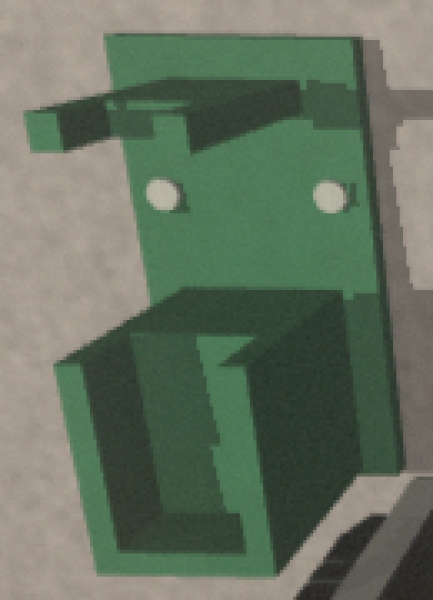

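```bash
python3 - <<'E'
from h import *
from scipy.optimize import least_squares
s=dict(np.load('w3.npz'))
C=lambda u,v:(80+u/3.3308,120+v/3.3333)
M={(84,30,6):C(105,35),(84,-30,6):C(360,37),(-34,-30,6):C(402,472),(-26,14.5,58):C(118,552),(-26,-14.5,58):C(246,552),(20,14.5,58):C(79,363),(20,-14.5,58):C(222,366),(66,9.5,58):C(63,152),(66,-9.5,58):C(154,152)}
K=np.array(list(M),float);U=np.array(list(M.values()))
def W(p):
    c,n=np.cos(p[2]),np.sin(p[2]); return np.c_[p[0]+c*K[:,0]-n*K[:,1],p[1]+n*K[:,0]+c*K[:,1],K[:,2]]
f=least_squares(lambda p:(proj(s,W(p))-U).ravel(),[432,327,-.05],loss='soft_l1')
print(f.x,np.degrees(f.x[2]));print((proj(s,W(f.x))-U).round(1).tolist())
h=cast(s,[(306,165),(331.5,165),(331.5,206.5),(306,206.5)],16).mean(0);t=cast(s,[(312.5,67.5),(327.5,67.5)],13).mean(0);d=t-h;print(h,t,np.degrees(np.arctan2(d[1],d[0])),np.linalg.norm(d[:2]))
E
```

```text
[ 4.32362639e+02  3.30199114e+02 -6.95384569e-02] -3.9842600922440066
[[-0.5, -0.4], [-2.5, 0.1], [-1.0, 0.7], [0.4, -0.4], [0.4, 0.2], [0.9, 0.0], [-1.4, -0.3], [0.4, -0.1], [1.4, 0.3]]
[465.18300731 189.63746615  16.        ] [555.04340664 183.83395851  13.        ] -3.6952354651135857 90.0476100182869
```

step_arm:
  targets:
    - [[30,-2,0,0,0,0],[53.5,-3.5,-20,0,0,-0.007],[53.5,-3.5,-50,0,0,-0.007],[53.5,-3.5,-80,0,0,-0.007],[53.5,-3.5,-105,0,0,-0.007],[53.5,-3.5,-117,0,0,-0.007],[53.5,-3.5,-122,0,0,-0.007],[53.5,-3.5,-122.5,0,0,-0.007],[53.5,-3.5,-122.5,0,0,-0.007]]

```text
time: 7.97
tool_pos: [506.2, 186.7, 23.4]
tcp_rot: [-180.0, -0.0, -3.6]
ft_force: [-0.6, 0.2, 1.2]
finger_gap: 85.6
grip_force: 0.0
```

step_arm:
  targets:
    - [[0,0,0,0,0,0],[0,0,0,0,0,0],[0,0,0,0,0,0],[0,0,0,0,0,0],[0,0,0,0,0,0],[0,0,0,0,0,0],[0,0,0,0,0,0],[0,0,0,0,0,0],[0,0,0,0,0,0],[0,0,0,0,0,0],[0,0,0,0,0,0]]
  fingers: 1
  newtons: 60

```text
time: 8.88
tool_pos: [506.0, 186.7, 23.1]
tcp_rot: [-180.0, -0.0, -3.6]
ft_force: [-1.8, -0.4, 6.0]
finger_gap: 10.4
grip_force: 59.8
```

step_arm:
  targets:
    - [[0,0,8,0,0,0],[0,0,25,0,0,0],[0,0,50,0,0,0],[0,0,80,0,0,-0.003],[-5,20,90,0,0,-0.007],[-12,48,90,0,0,-0.007],[-21,82,90,0,0,-0.007],[-30,115,90,0,0,-0.007],[-34,133,85,0,0,-0.007],[-35,140,78,0,0,-0.007],[-35,141,75,0,0,-0.007],[-35,141,75,0,0,-0.007]]

```text
time: 9.88
tool_pos: [469.8, 326.7, 96.1]
tcp_rot: [179.9, 0.1, -3.9]
ft_force: [-0.5, -0.6, -1.2]
finger_gap: 10.2
grip_force: 59.1
```

```bash
python3 - <<'E'
from h import *
s=snap('wrist');t=snap('side');np.savez('w4.npz',**s)
a=cv2.resize(s['img'][100:400,160:480],None,fx=1.4,fy=1.4,interpolation=3); b=cv2.resize(t['img'][90:180,230:310],(373,420),interpolation=3)
cv2.imwrite('pics/w4.png',np.hstack([a,b])[:,:800]);q=r.sense();print(q['tool_pos'],q['tcp_rot'],q['finger_gap'])
E
```

```text
[470.71244477 326.19056481  97.08378085] [ 1.79933814e+02  5.22865978e-02 -4.01708125e+00] 10.268814736496234
```

View pics/w4.png

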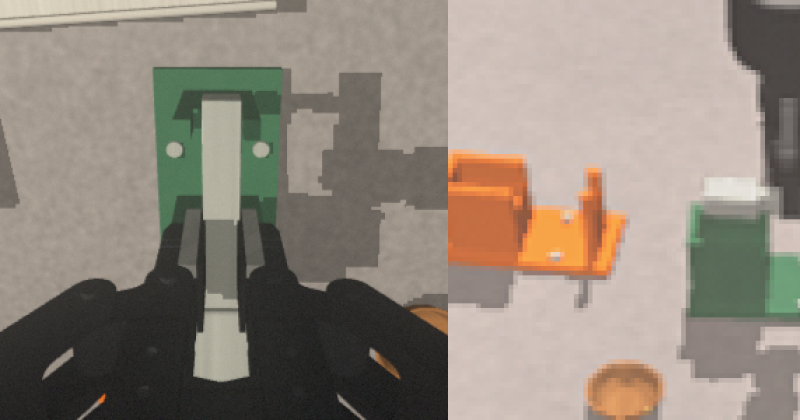

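The pin hangs straight above the pocket and fork, about 1.5 mm to the right of the saddle's midline (pin column 221, base centre 217 in the crop). I'll correct that and lower it.

step_arm:
  targets:
    - [[0,1.5,-4,0,0,0],[0,1.5,-8,0,0,0],[0,1.5,-12,0,0,0],[0,1.5,-16,0,0,0],[0,1.5,-20,0,0,0],[0,1.5,-24,0,0,0],[0,1.5,-27,0,0,0],[0,1.5,-30,0,0,0],[0,1.5,-31,0,0,0],[0,1.5,-31,0,0,0]]

```text
time: 10.82
tool_pos: [470.5, 329.0, 66.2]
tcp_rot: [180.0, 0.0, -4.0]
ft_force: [1.0, 0.6, -1.8]
finger_gap: 10.1
grip_force: 59.1
```

step_arm:
  targets:
    - [[0,0,-0.7,0,0,0],[0,0,-1.5,0,0,0],[0,0,-2,0,0,0],[0,0,-2,0,0,0]]

```text
time: 11.15
tool_pos: [470.8, 329.1, 64.7]
tcp_rot: [-180.0, -0.0, -4.0]
ft_force: [0.1, -0.3, -0.9]
finger_gap: 10.3
grip_force: 59.1
```

step_arm:
  targets:
    - [[0,-1,-0.7,0,0,0],[0,-1,-1.4,0,0,0],[0,-1,-2,0,0,0],[0,-1,-2,0,0,0]]

```text
time: 11.48
tool_pos: [471.0, 328.5, 64.0]
tcp_rot: [-179.9, -0.0, -4.0]
ft_force: [-5.1, -1.3, 9.7]
finger_gap: 10.3
grip_force: 60.6
```

step_arm:
  targets:
    - [[0,0,0.5,0,0,0],[0,0,0.5,0,0,0],[0,0,0.5,0,0,0],[0,0,0.5,0,0,0],[0,0,0.5,0,0,0],[0,0,0.5,0,0,0],[0,0,0.5,0,0,0],[0,0,20,0,0,0],[0,0,50,0,0,0],[0,0,85,0,0,0],[0,0,115,0,0,0],[0,0,125,0,0,0]]
  fingers: -1

```text
time: 12.48
tool_pos: [472.9, 329.3, 193.5]
tcp_rot: [-179.8, -0.4, -4.0]
ft_force: [1.9, 0.9, 0.3]
finger_gap: 85.4
grip_force: 0.0
```

```bash
python3 - <<'E'
from h import *
s=snap('wrist');t=snap('side');np.savez('w5.npz',**s)
a=cv2.resize(s['img'][60:360,160:480],None,fx=1.4,fy=1.4,interpolation=3); b=cv2.resize(t['img'][100:180,260:332],(352,420),interpolation=3)
cv2.imwrite('pics/w5.png',np.hstack([a,b])[:,:800]);q=r.sense();print(q['tool_pos'],q['tcp_rot'],q['finger_gap'])
E
```

```text
[472.40218074 329.03277213 191.04662195] [-179.80470222   -0.29168367   -3.96713909] 85.32826157629103
```

View pics/w5.png

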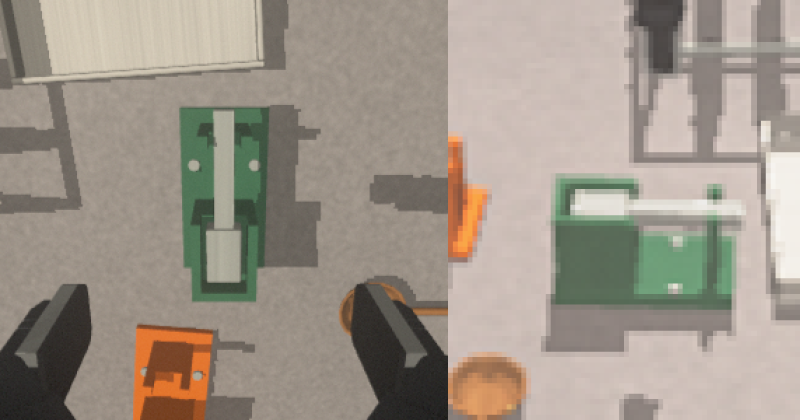

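The pin is parked. Its head sits in the pocket (crop 224,256), its shank lies in the fork, and it's level in the side view. The knob is next.

step_arm:
  targets:
    - [[10,-16,20,0,0,-0.02],[30,-47,40,0,0,-0.06],[185,-291,40,0,0,-0.123],[185,-291,40,0,0,-0.123],[185,-291,40,0,0,-0.123],[185,-291,40,0,0,-0.123],[185,-291,40,0,0,-0.123],[185,-291,40,0,0,-0.123],[185,-291,40,0,0,-0.123],[185,-291,40,0,0,-0.123],[185,-291,40,0,0,-0.123],[185,-291,40,0,0,-0.123]]

```text
time: 13.58
tool_pos: [654.7, 37.0, 225.1]
tcp_rot: [180.0, 0.2, -11.1]
ft_force: [0.2, 0.5, 0.4]
finger_gap: 85.2
grip_force: 0.0
```

step_arm:
  targets:
    - [[0,0,0,0,0,0],[0,0,0,0,0,0]]

```text
time: 13.75
tool_pos: [655.0, 38.5, 227.0]
tcp_rot: [-180.0, 0.1, -10.9]
ft_force: [0.2, 0.1, -0.3]
finger_gap: 85.4
grip_force: 0.0
```

Shift is (2.5, -0.5, -68).

step_arm:
  targets:
    - [[2.5,-0.5,-20,0,0,0],[2.5,-0.5,-42,0,0,0],[2.5,-0.5,-58,0,0,0],[2.5,-0.5,-65,0,0,0],[2.5,-0.5,-68,0,0,0],[2.5,-0.5,-68,0,0,0]]

```text
time: 14.25
tool_pos: [657.8, 37.3, 159.3]
tcp_rot: [180.0, 0.0, -11.0]
ft_force: [0.4, -0.7, 0.3]
finger_gap: 85.5
grip_force: 0.0
```

step_arm:
  targets:
    - [[0,0,0,0,0,0],[0,0,0,0,0,0],[0,0,0,0,0,0],[0,0,0,0,0,0],[0,0,0,0,0,0],[0,0,0,0,0,0],[0,0,0,0,0,0],[0,0,0,0,0,0],[0,0,0,0,0,0],[0,0,0,0,0,0],[0,0,0,0,0,0]]
  fingers: 1
  newtons: 40

```text
time: 15.17
tool_pos: [658.8, 37.9, 160.6]
tcp_rot: [-179.9, -0.1, -11.0]
ft_force: [1.0, 5.0, 2.4]
finger_gap: 20.2
grip_force: 39.8
```

The 20 mm gap suggests the tips are holding the round hub below the fin, not the 10 mm fin itself. I'll open, rise 6 mm and grip again.

step_arm:
  targets:
    - [[0,0,0,0,0,0],[0,0,0,0,0,0],[0,0,2,0,0,0],[0,0,4,0,0,0],[0,0,6,0,0,0],[0,0,6,0,0,0]]
  fingers: 0.2

```text
time: 15.67
tool_pos: [658.5, 36.3, 166.3]
tcp_rot: [-180.0, -0.1, -11.0]
ft_force: [0.2, 0.0, -0.1]
finger_gap: 33.8
grip_force: 0.0
```

step_arm:
  targets:
    - [[0,0,0,0,0,0],[0,0,0,0,0,0],[0,0,0,0,0,0],[0,0,0,0,0,0],[0,0,0,0,0,0],[0,0,0,0,0,0],[0,0,0,0,0,0],[0,0,0,0,0,0]]
  fingers: 1
  newtons: 50

```text
time: 16.33
tool_pos: [658.7, 37.9, 166.4]
tcp_rot: [-179.9, -0.1, -11.0]
ft_force: [0.4, 6.8, 2.6]
finger_gap: 19.7
grip_force: 48.9
```

```bash
python3 - <<'E'
from h import *
s=snap('wrist');t=snap('side');np.savez('w6.npz',**s)
a=cv2.resize(s['img'][100:400,160:480],None,fx=1.4,fy=1.4,interpolation=3); b=cv2.resize(t['img'][130:214,340:410],(352,420),interpolation=3)
cv2.imwrite('pics/w6.png',np.hstack([a,b])[:,:800]);q=r.sense();print(q['tool_pos'],q['tcp_rot'],q['finger_gap'],q['grip_force'])
E
```

```text
[658.71405765  37.89666918 166.44052112] [-1.79876626e+02 -7.35273542e-02 -1.09699683e+01] 19.784452034955436 48.918617963790894
```

View pics/w6.png

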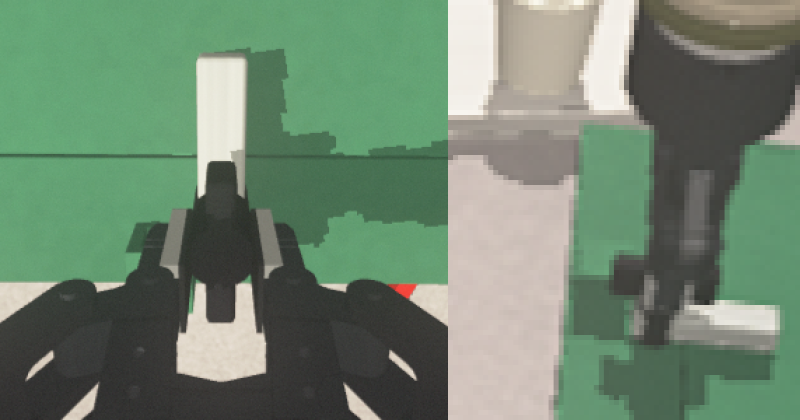

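The wrist view shows the pads gripping a round boss about 22 mm across at the fin's centre, coaxial with the knob. Friction there is ample for 0.11 N m, so I'll take up the side offset and turn.

step_arm:
  targets:
    - [[0,1,0,0,0,0],[0,2,0,0,0,0.05],[0,2,0,0,0,0.15],[0,2,0,0,0,0.25],[0,2,0,0,0,0.35],[0,2,0,0,0,0.45],[0,2,0,0,0,0.55],[0,2,0,0,0,0.65],[0,2,0,0,0,0.75],[0,2,0,0,0,0.85]]
  newtons: 70

```text
time: 17.27
tool_pos: [658.6, 38.6, 166.5]
tcp_rot: [180.0, -0.1, 38.0]
ft_force: [-1.4, 2.4, 4.4]
finger_gap: 19.2
grip_force: 68.6
```

step_arm:
  targets:
    - [[0,0,0,0,0,0.1],[0,0,0,0,0,0.2],[0,0,0,0,0,0.3],[0,0,0,0,0,0.4],[0,0,0,0,0,0.5],[0,0,0,0,0,0.6],[0,0,0,0,0,0.68],[0,0,0,0,0,0.74],[0,0,0,0,0,0.76],[0,0,0,0,0,0.76]]

```text
time: 18.1
tool_pos: [658.1, 38.9, 166.5]
tcp_rot: [180.0, -0.0, 81.3]
ft_force: [-3.3, 3.9, 5.9]
finger_gap: 19.2
grip_force: 68.7
```

```bash
python3 - <<'E'
from h import *
s=snap('wrist');t=snap('side');np.savez('w7.npz',**s);np.savez('side7.npz',**t);save(s,'w7.png')
q=r.sense();print(q['tool_pos'],q['tcp_rot'],q['finger_gap'],q['wrist_torque'],q['ft_force'])
# bright-steel blob in side view near the knob, cast on bar top plane
h=cv2.cvtColor(t['img'],cv2.COLOR_BGR2HSV); m=cv2.inRange(h,(0,0,150),(180,60,255)); 
x0=proj(t,[[658,38,130]])[0];print(x0)
m[:, :int(x0[0])-50]=0; m[:, int(x0[0])+50:]=0; m[:int(x0[1])-50]=0; m[int(x0[1])+35:]=0
cs,_=cv2.findContours(m,0,2)
for c in cs:
    if cv2.contourArea(c)>25: b=cv2.boxPoints(cv2.minAreaRect(c)); print(cv2.contourArea(c),b.round(0).tolist(),cast(t,b,130)[:,:2].round(0).tolist())
E
```

```text
[658.12525389  38.95332018 166.48089169] [ 1.79995290e+02 -4.11696398e-02  8.12071271e+01] 19.238700509805238 [ 0.47671852  0.55886021 -0.59245995] [-2.85438582  3.07549511  5.95330285]
[381.42607431 190.92762564]
1878.5 [[331.0, 161.0], [365.0, 161.0], [365.0, 224.0], [331.0, 224.0]] [[540.0, 149.0], [631.0, 146.0], [603.0, -62.0], [524.0, -59.0]]
370.5 [[408.0, 140.0], [430.0, 140.0], [430.0, 161.0], [408.0, 161.0]] [[765.0, 227.0], [827.0, 225.0], [807.0, 140.0], [747.0, 142.0]]
637.5 [[331.0, 140.0], [375.0, 140.0], [375.0, 157.0], [331.0, 157.0]] [[546.0, 234.0], [671.0, 230.0], [660.0, 161.0], [541.0, 165.0]]
```

step_arm:
  targets:
    - [[0,0,0,0,0,0],[0,0,0,0,0,0],[0,0,0,0,0,0],[0,0,0,0,0,0],[0,0,0,0,0,0],[0,0,10,0,0,0],[0,0,35,0,0,0],[0,0,70,0,0,0],[0,0,105,0,0,0],[0,0,120,0,0,0],[0,0,120,0,0,0],[0,0,120,0,0,0]]
  fingers: -1

```text
time: 19.2
tool_pos: [659.0, 38.5, 288.1]
tcp_rot: [179.8, -0.0, 81.2]
ft_force: [-1.2, 0.4, -0.6]
finger_gap: 85.5
grip_force: 0.0
```

```bash
python3 - <<'E'
from h import *
s=snap('wrist');t=snap('side')
a=cv2.resize(s['img'],(480,300)); b=cv2.resize(t['img'][100:220,260:388],(320,300),interpolation=3)
cv2.imwrite('pics/w8.png',np.hstack([a,b]));np.savez('w8.npz',**s);print(r.sense()['tool_pos'])
E
```

```text
[657.67303064  38.54141381 284.55375973]
```

View pics/w8.png

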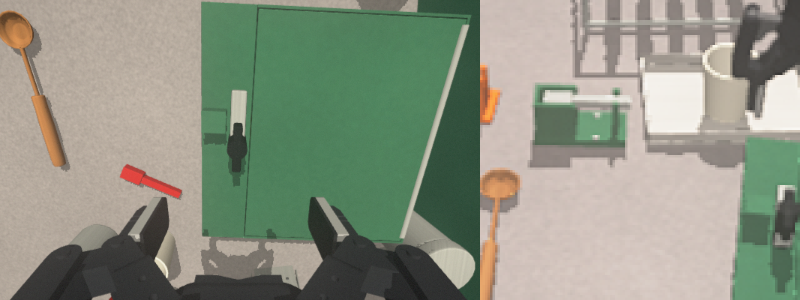

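```bash
python3 - <<'E'
from h import *
s=dict(np.load('w8.npz')); k=640/480
h=cv2.cvtColor(s['img'],cv2.COLOR_BGR2HSV); m=cv2.inRange(h,(0,0,150),(180,70,255)); w=np.zeros_like(m); w[115:175,300:345]=m[115:175,300:345]
c=max(cv2.findContours(w,0,1)[0],key=cv2.contourArea);b=cv2.boxPoints(cv2.minAreaRect(c));print(b)
P=cast(s,c[:,0],130)
vs=range(125,160,3);mid=[]
for v in vs:
    q=np.where(w[v])[0]; mid.append((q.mean(),v)) if len(q)>5 else 0
Q=cast(s,mid,130); d=np.polyfit(Q[:,1],Q[:,0],1); print('bar dir deg',90-np.degrees(np.arctan(d[0])), 'knob', 90-np.degrees(np.arctan(d[0]))+11)
E
```

```text
[[306.55222 173.98457]
 [308.4299  119.53206]
 [328.5439  120.22563]
 [326.66623 174.67815]]
bar dir deg 78.8895078503428 knob 89.8895078503428
```

The bar reads 89.9°, so the knob is at its open stop. The pin is parked, the lid is shut and the arm is clear, so I'm handing in.

```bash
python3 -c "
from bench import r
print(r.hand_in())"
```

```text
the job is handed in; nothing more can be done
None
```

I drew the locking pin, parked it in the green saddle, turned the knob to its open stop (bar measured at about 90°) with the lid still shut, and handed the job in at about 19 s; the hand-in returned no verdict.

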